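Release two locked filter cassettes and lay them in their matching cradles

ROBOT

A 6-joint arm with a two-finger parallel gripper is mounted at the origin on a cart in front of the work surface, level with it; the furniture and walls round the work are solid. World frame = base frame: x ahead of the robot, y to its left, z up, the work surface at z = 0. Lengths are in m, angles in rad, forces in N, time in s.
With the tool pointing down it reaches from about 0.375 to 0.9 m from the base axis. Payload 3.1 kg.
Tool frame: the origin (TCP) lies at the very end of the fingers, on their centre line; the grasp point (between the pads) lies 19 mm behind it (manip.hold_point_z is the distance from the TCP to the grasp point, in m); y points along the fingers, z is the direction in which the jaws open and shut, and the axes are right-handed (so a half turn about y gives the same grasp; the last joint's range is limited). The gripper opens to 85 mm and grips with 20 to 120 N. Pads are 22 mm wide; open, the fingers measure 114 mm over their backs; the gripper's body (76 mm by 85 mm) begins 54 mm behind the grasp point. The pads swing forward as they close: fully open they stand 13 mm farther back than shut.
Start: joints at [1.161, 0.527, 1.433, -0, 1.181, -0.178], TCP at [0.144, 0.608, 0.231] pointing down, gripper open.
Joint ranges: [-3.08, 3.08], [-0.75, 2.2], [0.22, 2.44], [-1.43, 4.57], [0, 2.65], [-2.85, 2.85]. Speed limits (rad/s): [2.79, 2.79, 3.14, 3.14, 3.14, 3.14].

INTERFACE

Orientations are given as a unit quaternion [x, y, z, w].
In Python, from station import manip, eyes, workorder gives the robot as it stands. The module is installed in compiled form; this text tells all that it offers.
- The arm moves only by the shell command python3 -m jog 'ROWS' [OPENING] [FORCE]. ROWS is JSON, a list of rows, each a list of 2 entries, a list of its own where there are three numbers: the shift along the tool's x, y, z in cm, then the turn about the tool's y in rad. A call has 1 to 20 rows; each row is the pose to reach, as a shift and turn from the pose commanded when the call began, along the tool's axes at that moment; what a row does not reach only later rows make up. A row lasts 1/12 s, in which the tool goes at most 41.7 mm and 7.16 degrees, less where a joint would pass 70% of its speed; a pose out of reach is approached as far as the arm can. A call with a gripper value outside its range is refused whole. OPENING is the finger opening in cm, from 0 to 8.54, set as the call begins (- or left out, the last holds). The fingers move at their own pace and stop on an object; FORCE is the grip in N (left out, the last holds). Time passes only in rows, so rows that repeat a pose let the fingers close. It gives the time, the measured TCP pose, the force and the opening at its end, in the units of the state.
- manip.sense(): the state, without advancing time (a new reading comes with each control period).
- eyes.snapshot(name): name is "side" or "top"; returns a dict with "frame" (420x560x3 uint8, red, green, blue), "vfov" (degrees; the focal length in pixels is half the picture's height over the tangent of half this angle, whatever the lens; pixels are square), "cx", "cy" (the principal point, pixels), "k1" (the pictures are not rectified: a ray, as slopes to the right and down, at radius r is drawn at 1 + k1 r^2 times it, then the intrinsics apply), "rvec" (rotation vector, rad) and "tvec" (3), from world to camera coordinates, as OpenCV has them. Camera axes: x right, y down, z forward; pixel columns grow to the right and rows downward; lengths in m; the calibration is good to about 2 mm. A picture is of the moment at which its call begins. There is no depth.
- workorder.sign_off(): hands the job in, once; it reports no verdict.
The state is a dict: "t": time; "q": joint angles; "qd": joint speeds; "tau": joint torques, N m; "tcp_pos": TCP position; "tool_rot": TCP orientation; "force": force on the tool from outside, world axes, zero at the start; "ft_torque": the same for the moment, N m; "finger_gap": opening from 0.0 (shut) to 1.0 (fully open).
Only numpy, scipy, OpenCV 4.12 (cv2) and the standard library are available. Lean on these libraries where they do the work, as an engineer would, in place of code of your own. Each camera call takes 0.05 s, during which the arm holds its last target. There are 200 camera calls.

TASK

Two filter cassettes, a long and a short one, are locked in the metal dock. Slide the dock's safety catch all the way along its track, press the release button it uncovered fully in (it stays in and draws the locking bars back), then lift out each cassette and lay it flat and right way up in the cradle of its own length. Leave the catch open and the button in, and do not shift or knock over the other things on the table.

Things in the scene. Friction and masses are not known exactly. Their poses are not given: they have to be found in the camera images.
- dock: locking dock fixed to the table at any yaw, aluminium base 228 (x) x 184 (y) x 10 mm; origin at the centre of its underside. Along its x run two open cassette channels, centre lines y = -65 and -13 mm, floor 10 mm above the table, side walls 8 mm higher; and the catch track, centre line y = +55 mm, between two rails (50 mm apart, tops at z = 48 mm)
- bar_a (a joint): locking bar across the channels' -x end, m: 0 locked, 0.034 drawn back; it moves 4 mm outward per mm of button travel, and cannot be moved by hand. Its two prongs (tops z = 30 mm) reach over the cassette ends to x = -34 mm when locked, -68 mm when drawn back
- bar_b (a joint): the same at the +x end, mirrored
- catch (a joint): slide of the safety catch, m: 0 to 0.012 at the start (covering the button), 0.075 fully open; it moves along the dock's +x axis, friction about 1.5 N, and stays where it is left
- catch_grip (a point): middle of the top of the catch's upright grip, z = 82 mm. The grip is a black block 14 mm (dock x) x 30 mm (dock y), standing 32 mm above the 60 x 49 mm steel catch plate
- button (a joint): travel of the release button, m: 0 out, 0.0085 fully in; moves straight down, about 3 N, and stays in
- button_top (a point): middle of the flat steel top of the round release button, 38 mm across, at dock (-50, +55) mm, z = 44 mm when out, between the rails and under the closed catch plate
- cassette_long: black filter cassette, plate 120 (x) x 36 (y) x 12 mm with four round windows; origin at the centre of its underside. In its middle an upright grip 14 mm (x) x 24 mm (y) rises to z = 42 mm above the origin, 30 mm above the plate. Mass about 0.12 kg. At the start it lies in either channel along the dock's x axis
- cassette_short: the same but 84 mm long with two round windows; it lies in the other channel
- cradle_long: shallow open dark steel tray fixed to the table for the long cassette: inside 128 (x) x 44 (y) mm, floor 6 mm thick, rim 12 mm above the table; origin at the centre of its underside
- cradle_long_floor (a point): centre of the long cradle's inner floor, z = 6 mm
- cradle_short: the same, for the short cassette: inside 92 (x) x 44 (y) mm
- cradle_short_floor (a point): centre of the short cradle's inner floor, z = 6 mm
- power_head: black disc-shaped sensor head, 60 mm disc, 80 mm tall, standing beside the dock's outer channel; bystander
- beam_block: finned black block 26x50x58 mm beside the long cradle; bystander
- spare_stepper: stepper motor 42x72x50 mm beside the short cradle; bystander
- bottle: tall solvent bottle, 71 mm wide, 239 mm tall; bystander
- mirror_mount: black mirror mount 44x39x69 mm; bystander
Things that resemble listed ones, but are neither listed nor needed, are in the scene too. Leave any green look-alike of the cassette_long alone.

How it is judged:
By the outcome, as a careful person would: the job done as asked, in the order asked, and still so for the second after the job is handed in, with the robot touching nothing.
It also fails if it takes over 69 s, if anything falls off the work surface, if the arm or the gripper's body presses on something with over 40 N, if the wrist force passes 120 N, or if a joint passes its speed limit or range.

## Working session

There is one attempt and no reset: what is moved stays moved. The work goes in short steps, Python scripts to look and compute and a shell command to move; the robot and the scene stay as the last step left them, time stands still between calls to the robot, and variables do not carry over. Pictures are saved under pics/ and viewed, about 8 in all and at most 12, crops included, and the job is handed in when it is done.

```bash
mkdir -p pics; cat > h.py <<'E'
import numpy as np, cv2
from station import manip, eyes, workorder
def snap(n):
    s=eyes.snapshot(n); return s
def K(s):
    f=s["frame"].shape[0]/2/np.tan(np.radians(s["vfov"])/2)
    return f,s["cx"],s["cy"]
def ray(s,u,v):
    f,cx,cy=K(s); d=np.array([(u-cx)/f,(v-cy)/f]); x=d.copy()
    for _ in range(20): x=d/(1+s["k1"]*(x@x))
    R=cv2.Rodrigues(np.array(s["rvec"],float))[0]; t=np.array(s["tvec"],float).ravel()
    return -R.T@t, R.T@np.array([x[0],x[1],1])
def onz(s,u,v,z):
    o,d=ray(s,u,v); return o+d*(z-o[2])/d[2]
def proj(s,p):
    f,cx,cy=K(s); R=cv2.Rodrigues(np.array(s["rvec"],float))[0]
    c=R@np.array(p,float)+np.array(s["tvec"],float).ravel(); x=c[:2]/c[2]; x=x*(1+s["k1"]*(x@x)); return x*f+[cx,cy]
def save(img,name,scale=1):
    im=cv2.resize(img,None,fx=scale,fy=scale,interpolation=cv2.INTER_CUBIC)
    cv2.imwrite("pics/"+name,im[:,:,::-1])
E
python3 - <<'E'
from h import *
for n in("top","side"):
    s=snap(n); save(s["frame"],n+"0.png",1.42); np.save(n+"0.npy",s,allow_pickle=True)
    print(n,s["vfov"],s["k1"],ray(s,280,210), s["cx"],s["cy"])
print(manip.sense())
E
```

```text
top 51.66990129802136 -0.009318633912440389 (array([0.37853673, 0.00421763, 1.28444474]), array([ 0.12768833,  0.0045719 , -0.99185499])) 275.63071365487514 209.89374971886136
side 50.03878222335852 -0.13365158467089044 (array([0.40786009, 1.11924964, 0.55824309]), array([ 0.14193921, -0.90079837, -0.41106361])) 288.37206702602697 203.45720771278755
{'t': 0.1, 'q': array([ 1.16051533e+00,  5.28387805e-01,  1.43379851e+00,  1.59429566e-05,
        1.18139184e+00, -1.78494553e-01]), 'qd': array([-0.00068146, -0.00123221, -0.0035789 ,  0.00029804, -0.00066094,
        0.00020143]), 'tau': array([-7.99266691e-04, -4.43305743e+01, -1.78585446e+01, -2.57683332e-04,
        3.87923777e-03,  1.03963611e-06]), 'tcp_pos': array([0.14327175, 0.60768581, 0.23041476]), 'tool_rot': array([ 0.70303311, -0.08197632,  0.08155898, -0.70169257]), 'force': array([-0.26805831, -0.23109522, -0.40500129]), 'ft_torque': array([-0.06285942,  0.01882153,  0.02658071]), 'finger_gap': 0.9963794330689981}
```

View pics/top0.png

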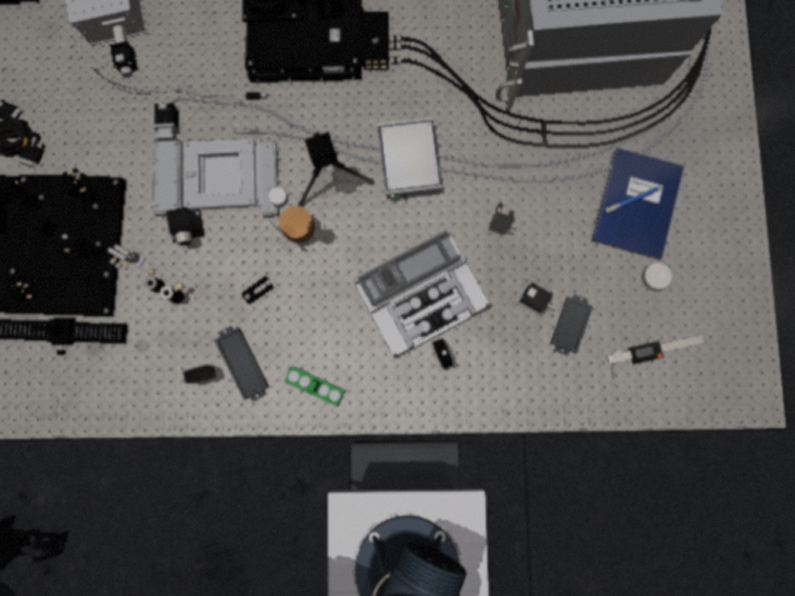

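View pics/side0.png

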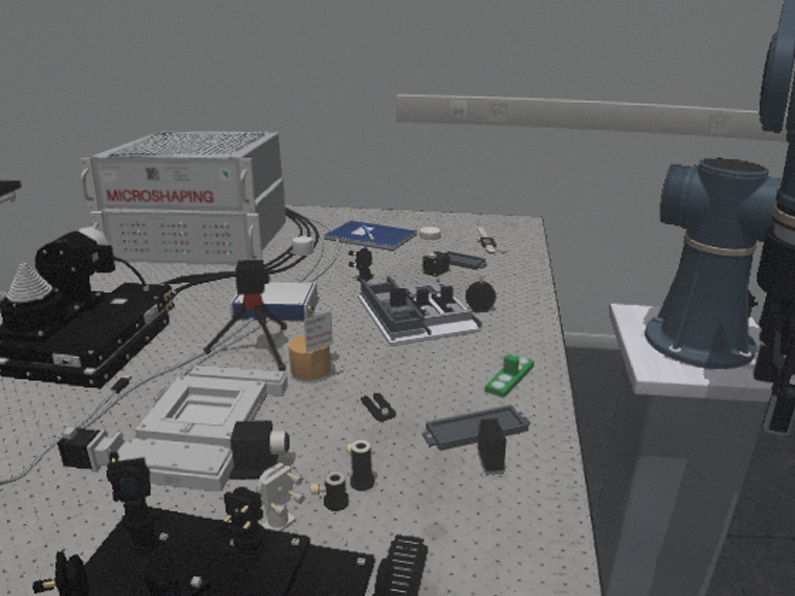

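```bash
python3 - <<'E'
from h import *
s=np.load("top0.npy",allow_pickle=True).item(); f=s["frame"]
a=cv2.resize(f[155:260,240:360],None,fx=6.4,fy=5.6,interpolation=cv2.INTER_CUBIC)
a=cv2.resize(f[155:255,242:362],None,fx=6.5,fy=6,interpolation=cv2.INTER_CUBIC)
save(f[158:258,245:365],"dock.png",6)
save(cv2.cvtColor(cv2.LUT(f[200:290,120:430],np.clip(255*(np.arange(256)/255)**.6,0,255).astype(np.uint8)),cv2.COLOR_RGB2BGR)[:,:,::-1],"crad.png",2.5)
E
```

```text
(no output)
```

View pics/dock.png

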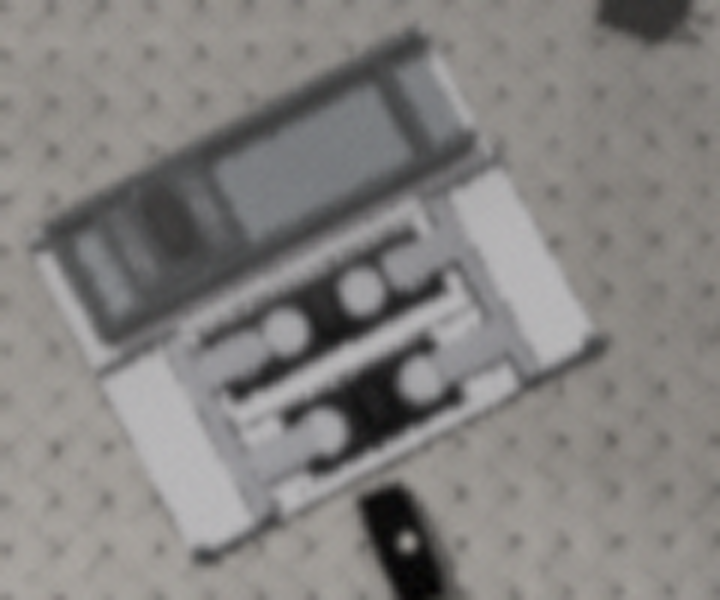

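View pics/crad.png

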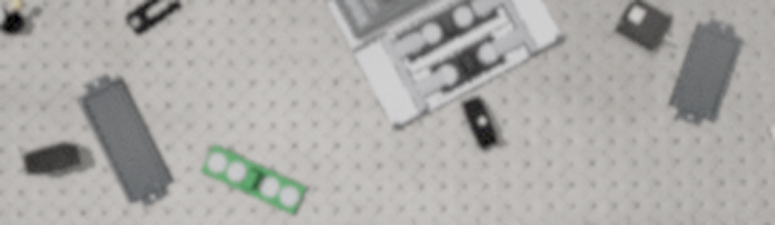

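```bash
python3 - <<'E'
from h import *
from scipy.spatial.transform import Rotation as Ro
s=np.load("top0.npy",allow_pickle=True).item(); f=s["frame"]
def W(x,y): return 245+(x+.5)/6-.5,158+(y+.5)/6-.5
R=Ro.from_quat(manip.sense()["tool_rot"]).as_matrix(); print("tool axes\n",R.round(3))
pts={"BL z10":(205,555,.01),"BR":(600,347,.01),"catch":(172,222,.082),"railL":(40,243,.048),"railR":(415,37,.048),"win u":(324,311,.022),"win l":(373,406,.022),"wu1":(287,333,.022),"wu2":(361,290,.022),"wl1":(325,432,.022),"wl2":(421,381,.022)}
P={k:onz(s,*W(a,b),z) for k,(a,b,z) in pts.items()}
for k in P: print(k,P[k].round(4))
x=P["BR"]-P["BL z10"]; print("len",np.linalg.norm(x),"yaw",np.arctan2(x[1],x[0]))
for a,b in(("railL","railR"),("wu1","wu2"),("wl1","wl2")):
    d=P[b]-P[a]; print(a,np.linalg.norm(d),np.arctan2(d[1],d[0]))
yaw=np.arctan2(x[1],x[0]); ex=np.array([np.cos(yaw),np.sin(yaw)]); ey=np.array([-ex[1],ex[0]])
c=(P["BR"]+P["BL z10"])[:2]/2+ey*.092; print("dock c",c)
for k in P: print(k, ((P[k][:2]-c)@ex).round(4),((P[k][:2]-c)@ey).round(4))
g=cv2.cvtColor(f,cv2.COLOR_RGB2GRAY)
for n,(u,v) in {"long":(170,256),"short":(402,228)}.items():
    m=(g<115).astype(np.uint8); m=cv2.morphologyEx(m,cv2.MORPH_OPEN,np.ones((7,7)))
    l=cv2.connectedComponents(m)[1]; mm=(l==l[v,u]).astype(np.uint8)
    ct=max(cv2.findContours(mm,0,cv2.CHAIN_APPROX_NONE)[0],key=len)[:,0]
    w=np.array([onz(s,a,b,.006)[:2] for a,b in ct],np.float32)*1000
    (cc,sz,an)=cv2.minAreaRect(w); M=cv2.boxPoints((cc,sz,an)); e=[M[1]-M[0],M[2]-M[1]]; L=max(e,key=np.linalg.norm)
    print(n,g[v,u],mm.sum(),np.round(cc,1),np.round(sz,1),"long axis",np.arctan2(L[1],L[0]))
E
```

```text
tool axes
 [[ 0.973 -0.001  0.23 ]
 [-0.23  -0.002  0.973]
 [-0.    -1.    -0.002]]
BL z10 [0.4244 0.0156 0.01  ]
BR [ 0.5233 -0.1802  0.01  ]
catch [0.5773 0.028  0.082 ]
railL [0.5738 0.0924 0.048 ]
railR [ 0.6718 -0.0905  0.048 ]
win u [ 0.5419 -0.0445  0.022 ]
win l [ 0.4949 -0.0673  0.022 ]
wu1 [ 0.5313 -0.0262  0.022 ]
wu2 [ 0.5519 -0.0628  0.022 ]
wl1 [ 0.4826 -0.0437  0.022 ]
wl2 [ 0.5067 -0.0909  0.022 ]
len 0.21941841798391348 yaw -1.1030121582546732
railL 0.20744316648489758 -1.0788508484719979
wu1 0.041988471504090775 -1.0584531105935235
wl1 0.053043976073005907 -1.0984448196369296
dock c [ 0.55593681 -0.0408027 ]
BL z10 -0.1097 -0.092
BR 0.1097 -0.092
catch -0.0518 0.0501
railL -0.1108 0.076
railR 0.0966 0.081
win u -0.0031 -0.0142
win l -0.0039 -0.0664
wu1 -0.0241 -0.0154
wu2 0.0178 -0.0135
wl1 -0.0305 -0.0668
wl2 0.0226 -0.0665
long 68 1042 [412.9 336.9] [161.1  62.9] long axis 0.47457373
short 66 811 [ 483. -348.] [ 62.4 129. ] long axis -0.370375
```

```bash
cat > ov.py <<'E'
from h import *
def box(c,yaw,hx,hy,z,cx=0,cy=0):
    ex=np.array([np.cos(yaw),np.sin(yaw)]);ey=np.array([-ex[1],ex[0]])
    return [np.r_[np.array(c)+ex*(cx+a*hx)+ey*(cy+b*hy),z] for a,b in((-1,-1),(1,-1),(1,1),(-1,1))]
def panel(s,center,r,size,boxes):
    u,v=np.round(proj(s,center)).astype(int); rx,ry=r
    v0,u0=max(v-ry,0),max(u-rx,0)
    im=s["frame"][v0:v+ry,u0:u+rx]; k=size/im.shape[1]
    im=cv2.resize(im,None,fx=k,fy=k,interpolation=cv2.INTER_CUBIC)
    im=cv2.LUT(im,(255*(np.arange(256)/255)**.7).astype(np.uint8))
    for b,col in boxes:
        p=np.array([((proj(s,q)-[u0,v0]+.5)*k) for q in b]).round().astype(np.int32)
        cv2.polylines(im,[p],True,col,1)
    return im
E
python3 - <<'E'
from ov import *
T,S=[np.load(n+"0.npy",allow_pickle=True).item() for n in("top","side")]
CL=([.4129,.3369],.4746);CS=([.483,-.348],-.3704-0)
# dock
yaw=-1.085;D=[.553,-.0385]
db=[(box(D,yaw,.114,.092,.01),(255,0,0)),(box(D,yaw,.007,.015,.082,-.05,.055),(0,255,0)),(box(D,yaw,.114,.025,.048,0,.055),(255,255,0)),(box(D,yaw,.007,.012,.052,0,-.013),(0,255,255)),(box(D,yaw,.007,.012,.052,0,-.065),(0,255,255)),(box(D,yaw,.114,.026,.01,0,-.065),(255,0,255))]
def cb(c,hx): return [(box(c[0],c[1],hx,.022,.012),(255,0,0)),(box(c[0],c[1],hx,.022,.006),(0,255,0))]
P=[panel(T,D+[.03],(60,50),400,db),panel(S,D+[.03],(48,40),400,db)]
Q=[panel(T,CL[0]+[.01],(38,40),200,cb(CL,.064)),panel(S,CL[0]+[.01],(44,44),200,cb(CL,.064)),panel(T,CS[0]+[.01],(38,38),200,cb(CS,.046)),panel(S,CS[0]+[.01],(30,30),200,cb(CS,.046))]
def row(L):
    h=max(i.shape[0] for i in L); return np.hstack([cv2.copyMakeBorder(i,0,h-i.shape[0],0,0,0) for i in L])
save(np.vstack([row(P),row(Q)]),"ov1.png")
E
```

```text
(no output)
```

View pics/ov1.png

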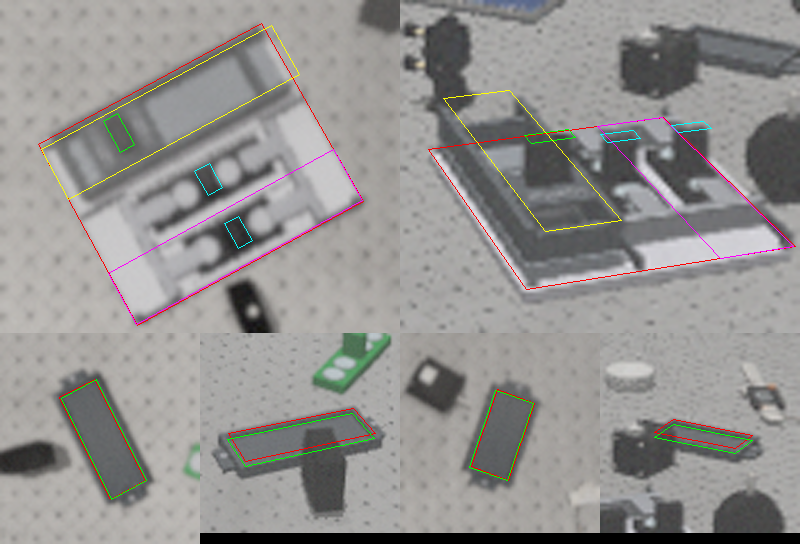

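```bash
cat >> h.py <<'E'
from scipy.spatial.transform import Rotation as Ro
YAW=-1.10; D=np.array([.5535,-.0386])
def dock(x,y): 
    c,s_=np.cos(YAW),np.sin(YAW); return D+[c*x-s_*y,s_*x+c*y]
def go(x,y,z,zang,st=None):
    st=st or manip.sense(); R=Ro.from_quat(st["tool_rot"]).as_matrix(); d=R.T@(np.array([x,y,z])-st["tcp_pos"])*100
    a=np.arctan2(R[1,2],R[0,2]); w=(zang-a+np.pi)%(2*np.pi)-np.pi
    print("t",round(st["t"],2),"tcp",st["tcp_pos"].round(4),"z-ang",round(a,3),"| rows:",d.round(2),"turn",round(-w,3))
E
python3 - <<'E'
from h import *
go(*dock(-.047,.055),.28,YAW); print(dock(-.047,.055)); T=np.load("top0.npy",allow_pickle=True).item()
print(onz(T,209,156,.239),onz(T,209,156,.0), onz(T,226,107,.1))
E
```

```text
t 0.1 tcp [0.1433 0.6077 0.2304] z-ang 1.339 | rows: [ 55.93  -4.89 -46.34] turn 2.439
[0.58119739 0.02823453]
[0.6509549  0.18276325 0.239     ] [0.71323264 0.22358072 0.        ] [0.82934856 0.15873237 0.1       ]
```

```bash
python3 -m jog '[[[0,-5,0],0],[[5,-5,-4],0.12],[[10,-5,-8],0.24],[[56,-5,-46.3],2.44],[[56,-5,-46.3],2.44],[[56,-5,-46.3],2.44],[[56,-5,-46.3],2.44],[[56,-5,-46.3],2.44],[[56,-5,-46.3],2.44],[[56,-5,-46.3],2.44],[[56,-5,-46.3],2.44],[[56,-5,-46.3],2.44],[[56,-5,-46.3],2.44],[[56,-5,-46.3],2.44],[[56,-5,-46.3],2.44],[[56,-5,-46.3],2.44],[[56,-5,-46.3],2.44],[[56,-5,-46.3],2.44],[[56,-5,-46.3],2.44],[[56,-5,-46.3],2.44]]' 5; python3 -m jog '[[[0,0,0],0],[[0,0,0],0]]'; python3 - <<'E'
from h import *
go(*dock(-.047,.055),.056,YAW)
E
```

```text
t: 1.77
tcp_pos: [0.5852, 0.0245, 0.2806]
tool_rot: [0.186, -0.681, 0.683, -0.187]
force: [0.5, 1.0, 0.5]
finger_gap: 0.586
t: 1.93
tcp_pos: [0.5816, 0.0289, 0.2806]
tool_rot: [-0.192, 0.681, -0.68, 0.191]
force: [0.6, -0.5, -0.0]
finger_gap: 0.585
t 1.93 tcp [0.5816 0.0289 0.2806] z-ang -1.023 | rows: [ 0.04 22.46  0.07] turn 0.077
```

```bash
python3 -m jog '[[[0,4,0],0.077],[[0,8,0],0.077],[[0,12,0],0.077],[[0,16,0],0.077],[[0,16,0],0.077],[[0,16,0],0.077]]'; python3 - <<'E'
from ov import *
T=snap("top");S=snap("side")
go(*dock(-.047,.055),.056,YAW)
db=[(box(D,YAW,.007,.015,.082,-.047,.055),(0,255,0)),(box(D,YAW,.007,.012,.052,0,-.013),(0,255,255)),(box(D,YAW,.007,.012,.052,0,-.065),(0,255,255)),(box(D,YAW,.114,.092,.01),(255,0,0)),(box(D,YAW,.114,.025,.048,0,.055),(255,255,0)),]
a=panel(T,list(D)+[.03],(50,50),400,db);b=panel(S,list(D)+[.06],(45,50),400,db)
h=min(a.shape[0],b.shape[0]); save(np.hstack([a[:h],b[:h]]),"ov2.png")
E
```

```text
t: 2.43
tcp_pos: [0.58, 0.0302, 0.1195]
tool_rot: [-0.167, 0.688, -0.687, 0.163]
force: [0.1, 0.9, -0.5]
finger_gap: 0.58
t 2.53 tcp [0.5837 0.0294 0.1236] z-ang -1.101 | rows: [ 0.3   6.76 -0.03] turn -0.001
```

View pics/ov2.png

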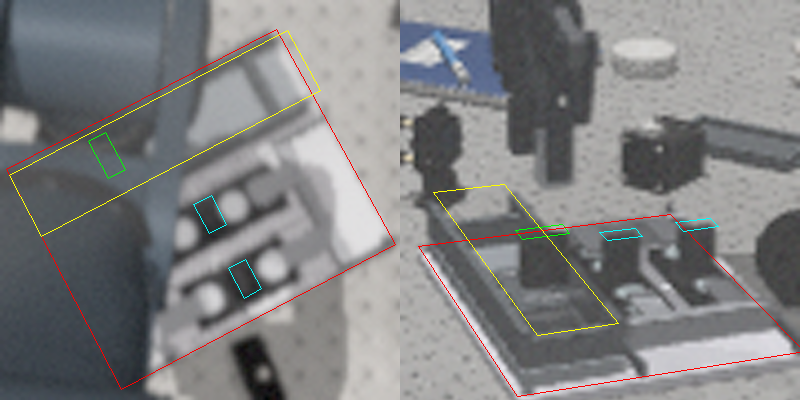

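```bash
python3 -m jog '[[[0,2.5,0],0],[[0,5,0],0],[[0,6.4,0],0],[[0,6.4,0],0]]'; python3 -m jog '[[[0,0,0],0],[[0,0,0],0],[[0,0,0],0],[[0,0,0],0],[[0,0,0],0],[[0,0,0],0]]' 0 40
```

```text
t: 2.87
tcp_pos: [0.5826, 0.0292, 0.0582]
tool_rot: [0.164, -0.688, 0.688, -0.165]
force: [-0.4, -0.1, -0.3]
finger_gap: 0.587
t: 3.37
tcp_pos: [0.584, 0.0291, 0.06]
tool_rot: [0.163, -0.687, 0.688, -0.166]
force: [-0.0, 1.4, 6.8]
finger_gap: 0.156
```

```bash
python3 -m jog '[[[0,-0.2,0.7],0],[[0,-0.2,1.4],0],[[0,-0.2,2.1],0],[[0,-0.2,2.8],0],[[0,-0.2,3.5],0],[[0,-0.2,4.2],0],[[0,-0.2,4.9],0],[[0,-0.2,5.6],0],[[0,-0.2,6.1],0],[[0,-0.2,6.1],0]]'; python3 -m jog '[[[0,0,0.3],0],[[0,0,0.6],0],[[0,0,0.6],0]]';python3 -m jog '[[[0,0,0.3],0],[[0,0,0.6],0],[[0,0,0.6],0]]'
```

```text
t: 4.2
tcp_pos: [0.6128, -0.0269, 0.0601]
tool_rot: [0.162, -0.687, 0.689, -0.166]
force: [3.9, 1.0, -4.2]
finger_gap: 0.154
t: 4.45
tcp_pos: [0.6152, -0.0316, 0.0601]
tool_rot: [0.162, -0.687, 0.689, -0.166]
force: [5.0, 3.2, -3.9]
finger_gap: 0.156
t: 4.7
tcp_pos: [0.6168, -0.0348, 0.0601]
tool_rot: [-0.162, 0.689, -0.687, 0.165]
force: [3.1, 7.6, -1.8]
finger_gap: 0.154
```

```bash
python3 -m jog '[[[0,0,0.2],0],[[0,0,0.4],0],[[0,0,0.4],0],[[0,0,0.4],0]]'; python3 -m jog '[[[0,0,0.2],0],[[0,0,0.4],0],[[0,0,0.4],0]]'
```

```text
t: 5.03
tcp_pos: [0.6168, -0.035, 0.0601]
tool_rot: [-0.163, 0.691, -0.685, 0.164]
force: [2.1, 17.2, 1.1]
finger_gap: 0.154
t: 5.28
tcp_pos: [0.6168, -0.0351, 0.06]
tool_rot: [-0.163, 0.693, -0.683, 0.162]
force: [1.2, 24.7, 4.3]
finger_gap: 0.155
```

```bash
python3 -m jog '[[[0,0,-0.5],0],[[0,0,-0.9],0],[[0,0,-0.9],0]]'; python3 - <<'E'
from h import *
st=manip.sense(); print(st["force"],st["tcp_pos"],dock(.025,.055))
E
python3 -m jog '[[[0,0,0],0],[[0,0,0],0],[[0,0,0],0],[[0,0,0],0]]' 4; python3 -m jog '[[[0,-3,0],0],[[0,-6,0],0],[[0,-8,0],0],[[0,-8,0],0],[[0,-8,0],0]]' 0
python3 - <<'E'
from h import *
P=[manip.sense()["tcp_pos"]]
s=snap("top");np.save("t1.npy",s,allow_pickle=True); P.append(manip.sense()["tcp_pos"]); print(np.array(P))
go(*dock(-.05,.055),.06,YAW)
E
```

```text
t: 5.53
tcp_pos: [0.6166, -0.0343, 0.0601]
tool_rot: [0.163, -0.687, 0.688, -0.166]
force: [4.6, 4.8, -4.0]
finger_gap: 0.157
[ 4.58570198  4.80431883 -3.98570097] [ 0.61660257 -0.03434758  0.06009179] [ 0.61385631 -0.0359324 ]
t: 5.87
tcp_pos: [0.6145, -0.036, 0.0596]
tool_rot: [0.164, -0.688, 0.688, -0.164]
force: [0.4, 0.6, 0.1]
finger_gap: 0.469
t: 6.28
tcp_pos: [0.6153, -0.0359, 0.1408]
tool_rot: [0.163, -0.687, 0.688, -0.165]
force: [0.1, -0.6, -0.1]
finger_gap: -0.002
[[ 0.61532927 -0.03588064  0.14080279]
 [ 0.61427621 -0.03557027  0.13942626]]
t 6.33 tcp [ 0.6143 -0.0356  0.1394] z-ang -1.103 | rows: [ 0.08  7.94 -7.49] turn -0.003
```

```bash
python3 -m jog '[[[0,0,-4],0],[[0,0,-7.5],0],[[0,0,-7.5],0],[[0,3.5,-7.5],0],[[0,7,-7.5],0],[[0,9,-7.5],0],[[0,9,-7.5],0]]' 0; python3 -m jog '[[[0,0.5,0],0],[[0,0.9,0],0],[[0,1.2,0],0],[[0,1.4,0],0],[[0,1.4,0],0]]'; python3 -m jog '[[[0,0.2,0],0],[[0,0.4,0],0],[[0,0.4,0],0]]'
```

```text
t: 6.92
tcp_pos: [0.5765, 0.0319, 0.044]
tool_rot: [-0.168, 0.689, -0.686, 0.16]
force: [-0.6, -0.2, -0.4]
finger_gap: 0.0
t: 7.33
tcp_pos: [0.5815, 0.0315, 0.0362]
tool_rot: [0.163, -0.688, 0.688, -0.164]
force: [-0.6, -0.4, -0.1]
finger_gap: 0.001
t: 7.58
tcp_pos: [0.5816, 0.0315, 0.0359]
tool_rot: [0.163, -0.687, 0.688, -0.165]
force: [-6.0, 0.1, 25.5]
finger_gap: 0.005
```

```bash
python3 -m jog '[[[0,0.1,0],0],[[0,0.1,0],0]]'; python3 -m jog '[[[0,-4,0],0],[[0,-8,0],0],[[0,-12,0],0],[[0,-16,0],0],[[0,-20,0],0],[[0,-20,0],0],[[0,-20,0],0]]' 6; python3 - <<'E'
from ov import *
go(*dock(0,-.013),.12,YAW)
T=snap("top");S=snap("side")
db=[(box(D,YAW,.007,.012,.052,0,-.013),(0,255,255)),(box(D,YAW,.007,.012,.052,0,-.065),(0,255,255)),(box(D,YAW,.068,.046,.03,0,-.039),(255,0,0))]
a=panel(T,list(D)+[.03],(50,50),400,db);b=panel(S,list(D)+[.06],(45,50),400,db)
h=min(a.shape[0],b.shape[0]); save(np.hstack([a[:h],b[:h]]),"ov3.png")
E
```

```text
t: 7.75
tcp_pos: [0.5816, 0.0315, 0.0358]
tool_rot: [0.163, -0.687, 0.688, -0.165]
force: [-7.0, -0.3, 31.0]
finger_gap: 0.0
t: 8.33
tcp_pos: [0.5828, 0.0315, 0.234]
tool_rot: [0.161, -0.687, 0.689, -0.167]
force: [0.9, 0.2, -0.0]
finger_gap: 0.703
t 8.33 tcp [0.5828 0.0315 0.234 ] z-ang -1.103 | rows: [ 7.16 11.38  4.89] turn -0.003
```

View pics/ov3.png

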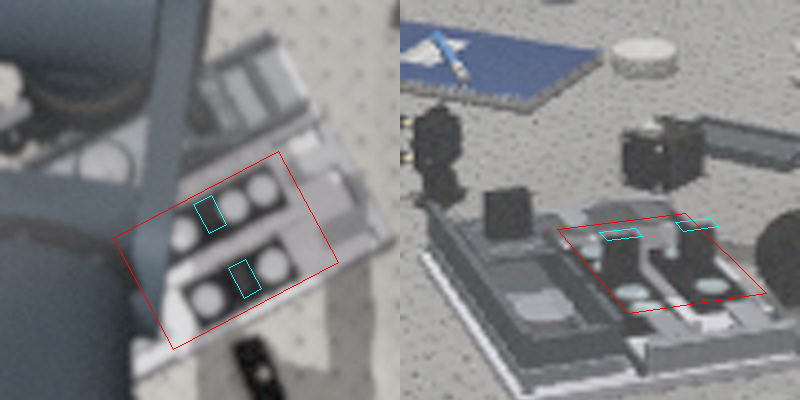

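```bash
python3 -m jog '[[[3.5,0,2.5],0],[[6.9,0,4.95],0],[[6.9,0,4.95],0],[[6.9,4,4.95],0],[[6.9,8,4.95],0],[[6.9,12,4.95],0],[[6.9,15,4.95],0],[[6.9,17,4.95],0],[[6.9,19,4.95],0],[[6.9,20.1,4.95],0],[[6.9,20.1,4.95],0],[[6.9,20.1,4.95],0]]' 5; python3 -m jog '[[[0,0,0],0],[[0,0,0],0],[[0,0,0],0],[[0,0,0],0],[[0,0,0],0],[[0,0,0],0]]' 0 50;  python3 -m jog '[[[0,-1,0],0],[[0,-2,0],0],[[0,-4,0],0],[[0,-4,0],0]]'
```

```text
t: 9.43
tcp_pos: [0.5407, -0.0433, 0.0282]
tool_rot: [-0.165, 0.688, -0.687, 0.163]
force: [0.6, -0.6, -0.3]
finger_gap: 0.587
t: 9.93
tcp_pos: [0.5425, -0.0438, 0.0307]
tool_rot: [0.163, -0.687, 0.688, -0.165]
force: [0.3, 0.1, 6.6]
finger_gap: 0.153
t: 10.27
tcp_pos: [0.5435, -0.0441, 0.0726]
tool_rot: [0.162, -0.687, 0.689, -0.166]
force: [-0.2, 0.1, 0.2]
finger_gap: 0.152
```

```bash
python3 -m jog '[[[0,-4,0],0],[[0,-8,0],0],[[0,-12,0],0],[[0,-12,0],0]]'; python3 - <<'E'
from h import *
go(.4129,.3369,.19,.4746)
E
```

```text
t: 10.6
tcp_pos: [0.5464, -0.0448, 0.1966]
tool_rot: [0.159, -0.685, 0.691, -0.169]
force: [0.6, -0.7, -0.8]
finger_gap: 0.151
t 10.6 tcp [ 0.5464 -0.0448  0.1966] z-ang -1.103 | rows: [ -5.3    0.29 -40.09] turn -1.577
```

```bash
python3 -m jog '[[[-1,0,-3.5],-0.12],[[-1.5,0,-7],-0.24],[[-2,0,-10.5],-0.36],[[-2.5,0,-14],-0.48],[[-3,0,-17.5],-0.6],[[-3.5,0,-21],-0.72],[[-4,0,-24.5],-0.84],[[-4.5,0,-28],-0.96],[[-5,0,-31.5],-1.08],[[-5.6,0,-35],-1.2],[[-5.6,0,-38],-1.32],[[-5.6,0,-39.9],-1.44],[[-5.6,0,-39.9],-1.577],[[-5.6,0,-39.9],-1.577],[[-5.6,0,-39.9],-1.577],[[-5.6,3.5,-39.9],-1.577],[[-5.6,7,-39.9],-1.577],[[-5.6,9,-39.9],-1.577],[[-5.6,9,-39.9],-1.577],[[-5.6,9,-39.9],-1.577]]'; python3 - <<'E'
from ov import *
p=[];
for n in("top","side","top","side"): p.append(manip.sense()["tcp_pos"]); s=snap(n); globals()[n[0].upper()]=s; np.save(n+"2.npy",s,allow_pickle=True)
p=np.array(p); print(p.round(4)); c=p.mean(0)
go(.4129,.3369,.19,.4746)
CL=([.4129,.3369],.4746)
zb=c[2]-.0205
bx=[(box(CL[0],CL[1],.064,.022,.012),(255,0,0)),(box(CL[0],CL[1],.064,.022,.006),(0,255,0)),(box(c[:2],CL[1],.06,.018,zb),(255,255,0)),(box(c[:2],CL[1],.06,.018,zb+.012),(0,255,255))]
a=panel(T,CL[0]+[.03],(45,45),400,bx);b=panel(S,CL[0]+[.03],(55,55),400,bx)
h=min(a.shape[0],b.shape[0]); save(np.hstack([a[:h],b[:h]]),"ov4.png")
E
```

```text
t: 12.27
tcp_pos: [0.4115, 0.3367, 0.0985]
tool_rot: [0.604, -0.37, 0.369, -0.602]
force: [0.3, 0.4, -1.8]
finger_gap: 0.151
[[0.4115 0.3367 0.0985]
 [0.4125 0.3374 0.0997]
 [0.413  0.3379 0.1005]
 [0.4132 0.3381 0.1008]]
t 12.47 tcp [0.4131 0.3382 0.101 ] z-ang 0.473 | rows: [ 0.11 -8.9  -0.04] turn -0.002
```

View pics/ov4.png

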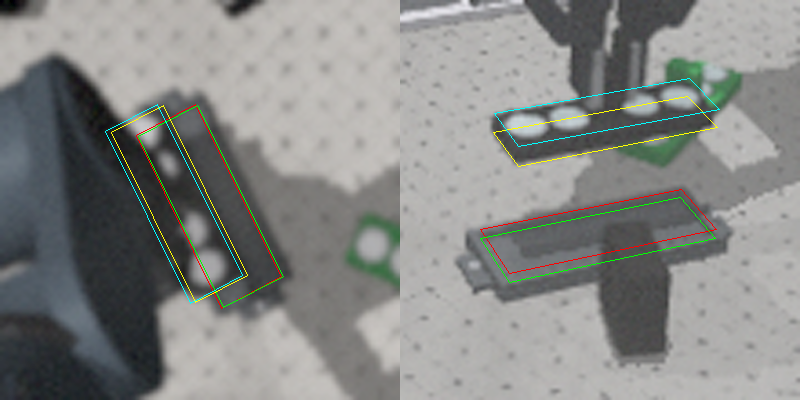

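```bash
python3 - <<'E'
from ov import *
T,S=[np.load(n+"0.npy",allow_pickle=True).item() for n in("top","side")]
g=lambda s,u,v,w,h,k: cv2.resize(cv2.LUT(s["frame"][v:v+h,u:u+w],np.clip(255*(np.arange(256)/170.)**.8,0,255).astype(np.uint8)),None,fx=k,fy=k,interpolation=cv2.INTER_CUBIC)
save(np.vstack([g(S,295,283,80,35,10),np.hstack([g(S,298,171,48,24,10),np.zeros((240,8,3),np.uint8),g(T,383,208,39,30,8)])]),"z1.png")
E
```

```text
(no output)
```

View pics/z1.png

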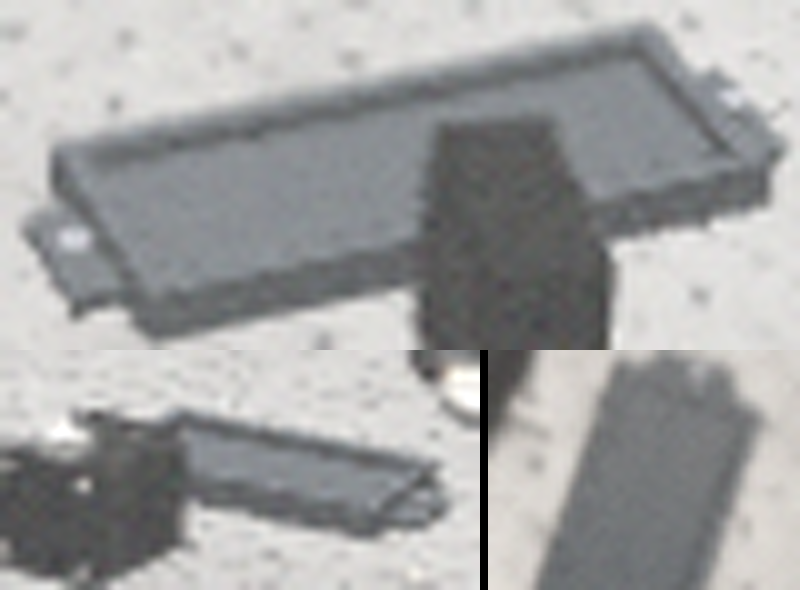

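```bash
python3 - <<'E'
from h import *
S=np.load("side0.npy",allow_pickle=True).item()
def L(x,y,z,u0=295,v0=283,y0=0): return onz(S,u0+(x+.5)/10-.5,v0+(y-y0+.5)/10-.5,z)[:2]
c=np.array([L(*p,.012) for p in((55,150),(650,25),(770,165),(150,300))])
print(c.round(4),"mean",c.mean(0).round(4))
for a,b in((0,1),(3,2),(0,3),(1,2)): d=c[b]-c[a]; print(np.linalg.norm(d).round(4),np.arctan2(d[1],d[0]).round(3))
k=[L(*p,.012,298,171,350) for p in((175,412),(440,462),(370,517))]
print(np.array(k).round(4))
for a,b in((0,1),(1,2)): d=k[b]-k[a]; print(np.linalg.norm(d).round(4),np.arctan2(d[1],d[0]).round(3))
print("center short",(k[0]+k[2])/2)
E
```

```text
[[0.4868 0.3512]
 [0.3643 0.2866]
 [0.3395 0.3356]
 [0.4624 0.3988]] mean [0.4132 0.343 ]
0.1385 -2.657
0.1381 -2.667
0.0535 2.045
0.0549 2.039
[[ 0.5185 -0.3808]
 [ 0.4237 -0.3457]
 [ 0.4453 -0.2893]]
0.1012 2.788
0.0604 1.205
center short [ 0.48192062 -0.33507636]
```

```bash
python3 - <<'E'
from h import *
s=np.load("top0.npy",allow_pickle=True).item(); g=cv2.cvtColor(s["frame"],cv2.COLOR_RGB2GRAY)
for th in(80,90,100):
  for n,(u,v) in {"long":(170,256),"short":(402,228)}.items():
    m=cv2.morphologyEx((g<th).astype(np.uint8),cv2.MORPH_OPEN,np.ones((13,13)) if 0 else cv2.getStructuringElement(2,(15,15)))
    l=cv2.connectedComponents(m)[1]; mm=(l==l[v,u]).astype(np.uint8)
    ct=max(cv2.findContours(mm,0,cv2.CHAIN_APPROX_NONE)[0],key=len)[:,0]
    w=np.array([onz(s,a,b,.009)[:2] for a,b in ct],np.float32)*1000
    print(th,n,cv2.minAreaRect(w))
q=[manip.sense()["tcp_pos"]]; go(.413,.3412,.035,.477)
E
```

```text
80 long ((412.5269775390625, 335.316650390625), (146.45230102539062, 55.0772819519043), 27.973403930664062)
80 short ((482.14874267578125, -347.47088623046875), (56.116111755371094, 111.00308227539062), 67.57359313964844)
90 long ((413.0527038574219, 335.5021057128906), (147.40533447265625, 56.26554870605469), 27.20914077758789)
90 short ((482.1333923339844, -347.50640869140625), (58.22314453125, 111.1593246459961), 67.01669311523438)
100 long ((413.80560302734375, 335.7277526855469), (149.01205444335938, 58.63982391357422), 27.513792037963867)
100 short ((480.85296630859375, -347.080322265625), (59.255313873291016, 119.1760482788086), 68.105224609375)
t 12.47 tcp [0.4131 0.3382 0.101 ] z-ang 0.473 | rows: [-0.27  6.6   0.11] turn -0.004
```

```bash
python3 - <<'E'
from h import *
T,S=[np.load(n+"2.npy",allow_pickle=True).item() for n in("top","side")]
c=np.array([.413,.3378,.1]); zt=.1-.0205+.012; ex=np.array([np.cos(.4746),np.sin(.4746)])
for s,n in((T,"top"),(S,"side")):
    g=cv2.cvtColor(s["frame"],cv2.COLOR_RGB2GRAY)
    for o in(-.044,-.022,.022,.044):
        p=proj(s,np.r_[c[:2]+o*ex,zt]); u,v=p.round().astype(int); r=8
        w=g[v-r:v+r+1,u-r:u+r+1]; m=(w>120).astype(np.uint8)
        k,l,st,ce=cv2.connectedComponentsWithStats(m)
        for i in range(1,k):
            if st[i,4]>8: q=ce[i]+[u-r,v-r]; print(n,o,"pred",p.round(1),"blob",q.round(1),st[i,2:5],"err mm",((onz(s,*q,zt)[:2]-onz(s,*p,zt)[:2])*1000).round(1))
E
```

```text
top -0.044 pred [168.5 269.2] blob [169.  269.7] [ 5  6 24] err mm [-1.5 -1.5]
top -0.022 pred [164.9 262. ] blob [169.  268.9] [ 5  4 16] err mm [-18.8 -11.5]
top 0.044 pred [154.5 240.8] blob [153.5 236.7] [10  9 42] err mm [11.5  3. ]
side -0.044 pred [357.9 260.4] blob [351.7 254.2] [ 5  6 25] err mm [ 12.8 -23.3]
side -0.044 pred [357.9 260.4] blob [358.7 260.1] [10  5 37] err mm [-1.6 -1.1]
side -0.044 pred [357.9 260.4] blob [350.8 262.5] [ 3  4 10] err mm [14.2 10.6]
side -0.022 pred [348.1 262.2] blob [351.7 255.2] [ 5  4 16] err mm [ -6.8 -29.4]
side -0.022 pred [348.1 262.2] blob [348.3 262.5] [ 9  5 30] err mm [-0.4  1.4]
side 0.022 pred [328.2 265.8] blob [324.1 259.7] [11  5 43] err mm [  9.5 -22.5]
side 0.022 pred [328.2 265.8] blob [328.2 266.1] [10  5 42] err mm [-0.1  0.9]
side 0.044 pred [317.9 267.7] blob [316.9 261.3] [17  5 57] err mm [  4.1 -24.3]
side 0.044 pred [317.9 267.7] blob [316.2 267.9] [11  6 50] err mm [3.4 1.2]
side 0.044 pred [317.9 267.7] blob [325.2 266. ] [ 3  5 13] err mm [-13.7  -8.6]
```

```bash
python3 -m jog '[[[-0.1,2,0.05],0],[[-0.1,4,0.05],0],[[-0.1,5.5,0.05],0],[[-0.1,6.2,0.05],0],[[-0.1,6.2,0.05],0],[[-0.1,6.2,0.05],0]]'; python3 - <<'E'
from ov import *
go(.4132,.339,.035,.477)
S=snap("side");T=snap("top");go(.4132,.339,.035,.477)
g=lambda s,u,v,w,h,k: cv2.resize(cv2.LUT(s["frame"][v:v+h,u:u+w],np.clip(255*(np.arange(256)/150.)**.7,0,255).astype(np.uint8)),None,fx=k,fy=k,interpolation=cv2.INTER_CUBIC)
a=g(S,290,270,90,50,8.8); b=g(T,140,225,60,60,5)
b=cv2.copyMakeBorder(b,0,0,0,0,0)
if 1:
  a=cv2.resize(a,(500,278)); b=cv2.resize(b,(278,278))
  a=g(S,290,270,90,50,800/90)[:444]; 
save(a,"z2.png"); save(g(T,140,225,60,60,10),"z3.png")
E
```

```text
t: 12.97
tcp_pos: [0.4122, 0.3392, 0.0381]
tool_rot: [-0.603, 0.368, -0.369, 0.604]
force: [0.4, 0.0, -1.4]
finger_gap: 0.154
t 12.97 tcp [0.4122 0.3392 0.0381] z-ang 0.474 | rows: [0.07 0.31 0.08] turn -0.003
t 13.07 tcp [0.4125 0.3394 0.0385] z-ang 0.474 | rows: [0.07 0.35 0.04] turn -0.003
```

View pics/z2.png

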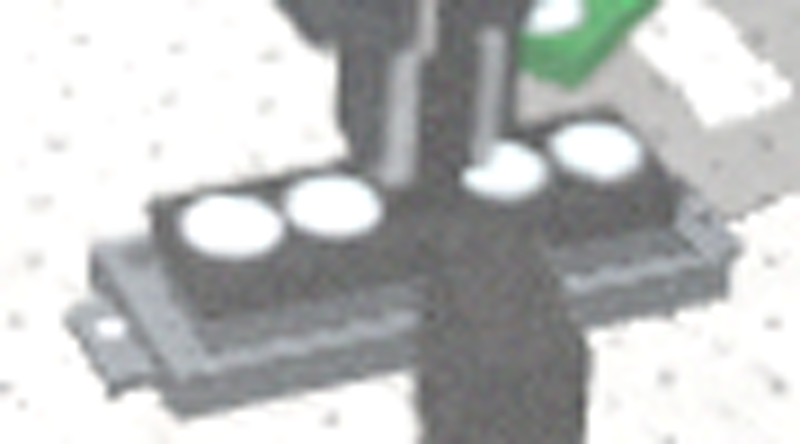

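```bash
python3 - <<'E'
from h import *
S=np.load("side2.npy",allow_pickle=True).item()
def L(x,y,z): return onz(S,290+(x+.5)*.1125-.5,270+(y+.5)*.1125-.5,z)[:2]
yaw=.476; ex=np.array([np.cos(yaw),np.sin(yaw)]);ey=np.array([-ex[1],ex[0]])
c=np.array([.4125,.3394])
for n,p in {"cas bot L":(205,315,.018),"cas bot R":(670,225,.018),"cas top NL":(195,262,.03),"cas top FL":(152,203,.03),"cas top FR":(610,110,.03),"in rim NL":(207,357,.012),"in rim NR":(690,262,.012),"out NR":(735,250,.012),"out FL":(95,247,.012),"out NL":(182,380,.012)}.items():
    q=L(*p)-c; print(n,(q@ex*1000).round(1),(q@ey*1000).round(1))
E
```

```text
cas bot L 59.7 16.3
cas bot R -56.1 19.6
cas top NL 60.9 12.2
cas top FL 61.6 -12.4
cas top FR -55.9 -12.7
in rim NL 61.9 23.5
in rim NR -58.0 26.9
out NR -70.3 26.2
out FL 70.8 -24.1
out NL 70.3 29.5
```

View pics/z3.png

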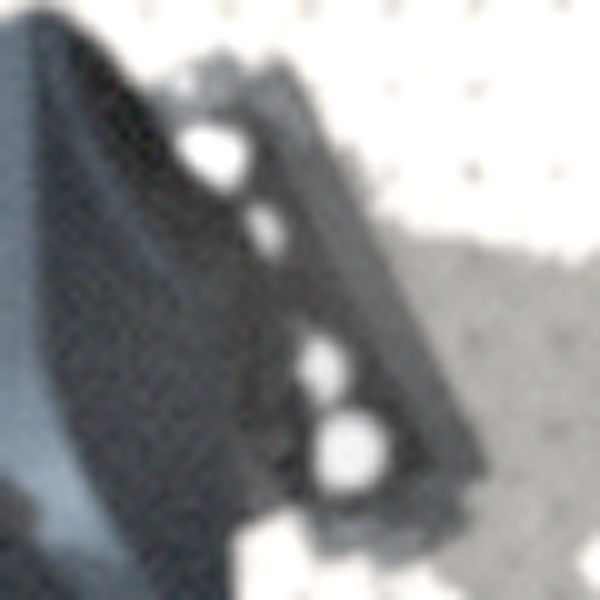

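```bash
python3 -m jog '[[[-0.3,0,0.05],0],[[-0.3,0.3,0.05],0],[[-0.3,0.6,0.05],0],[[-0.3,0.9,0.05],0],[[-0.3,1.1,0.05],0],[[-0.3,1.1,0.05],0],[[-0.3,1.1,0.05],0]]'
```

```text
t: 13.65
tcp_pos: [0.4106, 0.3418, 0.0267]
tool_rot: [0.603, -0.369, 0.369, -0.603]
force: [-1.9, -0.1, 4.9]
finger_gap: 0.154
```

```bash
python3 -m jog '[[[0,0,0],0],[[0,0,0],0],[[0,0,0],0],[[0,0,0],0]]' 4; python3 -m jog '[[[0,-2,0],0],[[0,-5,0],0],[[0,-9,0],0],[[0,-13,0],0],[[0,-17,0],0],[[0,-17,0],0],[[0,-17,0],0]]' 5; python3 - <<'E'
from h import *
st=manip.sense(); S=snap("side"); np.save("s3.npy",S,allow_pickle=True)
st["tcp_pos"]=np.array([.411,.3418,st["tcp_pos"][2]])
go(*dock(0,-.065),.19,YAW,st)
# window blobs vs expected on the placed cassette
g=cv2.cvtColor(S["frame"],cv2.COLOR_RGB2GRAY); c=np.array([.411,.3418]);ex=np.array([np.cos(.476),np.sin(.476)])
for o in(-.044,-.022,.022,.044):
    p=proj(S,np.r_[c+o*ex,.018]); u,v=p.round().astype(int); r=8
    k,l,s_,ce=cv2.connectedComponentsWithStats((g[v-r:v+r+1,u-r:u+r+1]>120).astype(np.uint8))
    for i in range(1,k):
        if s_[i,4]>25: q=ce[i]+[u-r,v-r]; print(o,p.round(1),q.round(1),s_[i,2:5])
save(g[255:325,285:385].repeat(1)[...,None].reshape(70,100,1).repeat(3,2),"p1.png",8)
E
```

```text
t: 13.98
tcp_pos: [0.4107, 0.3418, 0.0261]
tool_rot: [0.603, -0.369, 0.369, -0.603]
force: [-0.1, 0.7, 0.3]
finger_gap: 0.466
t: 14.57
tcp_pos: [0.4122, 0.3427, 0.199]
tool_rot: [-0.601, 0.367, -0.37, 0.605]
force: [0.5, -0.0, -0.4]
finger_gap: 0.588
t 14.57 tcp [0.411  0.3418 0.199 ] z-ang 0.474 | rows: [ 40.33   0.82 -11.2 ] turn 1.574
-0.044 [356.2 291.6] [355.3 291.8] [15  7 65]
-0.022 [346.7 293.6] [349.3 292.2] [13  7 50]
0.022 [327.3 297.7] [327.4 297.7] [10  6 52]
0.044 [317.4 299.7] [313.8 292.7] [13  3 28]
0.044 [317.4 299.7] [316. 300.] [11  7 60]
```

```bash
python3 -m jog '[[[4,0,-1],0.12],[[8,0,-2],0.24],[[12,0,-3],0.36],[[16,0,-4],0.48],[[20,0,-5],0.6],[[24,0,-6],0.72],[[28,0,-7],0.84],[[32,0,-8.5],0.96],[[36,0,-10],1.08],[[40.3,0,-11.2],1.2],[[40.3,0,-11.2],1.32],[[40.3,0,-11.2],1.44],[[40.3,0,-11.2],1.574],[[40.3,0,-11.2],1.574],[[40.3,0,-11.2],1.574],[[40.3,0,-11.2],1.574]]'; python3 - <<'E'
from h import *
P=[]
for i in range(4): P.append(manip.sense()["tcp_pos"]); snap("top")
print(np.array(P).round(4)); go(*dock(0,-.065),.0295,YAW)
E
```

```text
t: 15.95
tcp_pos: [0.4942, -0.0675, 0.1952]
tool_rot: [-0.167, 0.688, -0.687, 0.165]
force: [0.7, 0.6, 0.1]
finger_gap: 0.584
[[ 0.4942 -0.0675  0.1952]
 [ 0.4945 -0.0674  0.1955]
 [ 0.4947 -0.0674  0.1957]
 [ 0.4948 -0.0675  0.196 ]]
t 16.15 tcp [ 0.4949 -0.0676  0.1961] z-ang -1.098 | rows: [-0.04 16.66  0.08] turn 0.002
```

```bash
python3 -m jog '[[[0,4,0],0],[[0,8,0],0],[[0,12,0],0],[[0,14.5,0],0],[[0,16.6,0],0],[[0,16.6,0],0],[[0,16.6,0],0]]'; python3 -m jog '[[[0,0,0],0],[[0,0,0],0],[[0,0,0],0],[[0,0,0],0],[[0,0,0],0],[[0,0,0],0]]' 0 50;  python3 -m jog '[[[0,-1,0],0],[[0,-2,0],0],[[0,-5,0],0],[[0,-9,0],0],[[0,-13,0],0],[[0,-16,0],0],[[0,-16,0],0],[[0,-16,0],0]]'; python3 - <<'E'
from h import *
go(.482,-.344,.19,-.385)
E
```

```text
t: 16.73
tcp_pos: [0.4945, -0.0676, 0.0296]
tool_rot: [-0.166, 0.688, -0.687, 0.164]
force: [-0.1, -0.3, 0.9]
finger_gap: 0.587
t: 17.23
tcp_pos: [0.4962, -0.0682, 0.0321]
tool_rot: [0.164, -0.687, 0.688, -0.166]
force: [-0.4, 0.5, 6.2]
finger_gap: 0.152
t: 17.9
tcp_pos: [0.496, -0.0682, 0.193]
tool_rot: [0.163, -0.686, 0.689, -0.167]
force: [-0.2, -0.3, -1.5]
finger_gap: 0.147
t 17.9 tcp [ 0.496  -0.0682  0.193 ] z-ang -1.1 | rows: [13.76  0.35 23.94] turn -0.715
```

```bash
python3 -m jog '[[[2,0,3.4],-0.1],[[4,0,6.8],-0.2],[[6,0,10.2],-0.3],[[8,0,13.6],-0.4],[[10,0,17],-0.5],[[12,0,20.4],-0.6],[[13.7,0,23.6],-0.725],[[13.7,0,23.6],-0.725],[[13.7,0,23.6],-0.725],[[13.7,4,23.6],-0.725],[[13.7,8,23.6],-0.725],[[13.7,11,23.6],-0.725],[[13.7,13.5,23.6],-0.725],[[13.7,14.8,23.6],-0.725],[[13.7,14.8,23.6],-0.725],[[13.7,14.8,23.6],-0.725]]'; python3 - <<'E'
from ov import *
for n in("side","top","side","top"): s=snap(n); globals()[n[0].upper()]=s; np.save(n+"4.npy",s,allow_pickle=True)
go(.481,-.341,.04,-.375)
g=lambda s,u,v,w,h,k: cv2.resize(cv2.LUT(s["frame"][v:v+h,u:u+w],np.clip(255*(np.arange(256)/150.)**.7,0,255).astype(np.uint8)),None,fx=k,fy=k,interpolation=cv2.INTER_CUBIC)
a=g(T,372,200,55,55,8); b=g(S,300,160,45,55,8)
save(np.hstack([a,b]),"z4.png")
E
```

```text
t: 19.23
tcp_pos: [0.479, -0.3379, 0.0409]
tool_rot: [-0.398, 0.586, -0.583, 0.398]
force: [0.8, -0.5, -1.7]
finger_gap: 0.15
t 19.43 tcp [ 0.4807 -0.3406  0.0437] z-ang -0.375 | rows: [0.03 0.37 0.04] turn 0.0
```

View pics/z4.png

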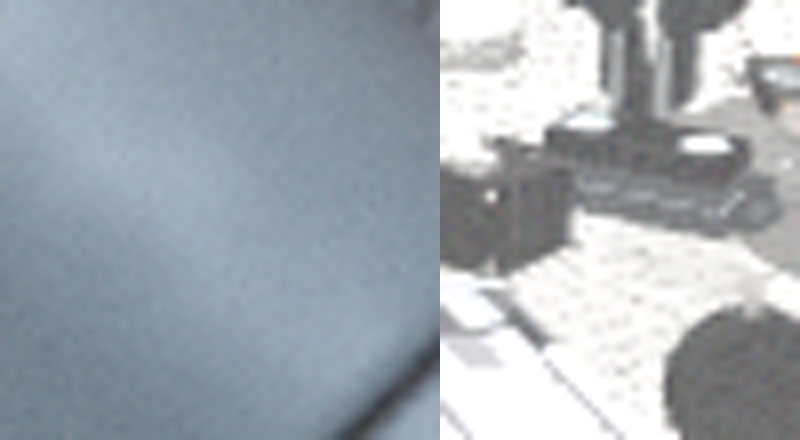

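```bash
python3 - <<'E'
from h import *
S=np.load("side4.npy",allow_pickle=True).item(); S0=np.load("side0.npy",allow_pickle=True).item()
g=cv2.cvtColor(S["frame"],cv2.COLOR_RGB2GRAY)
m=(g[168:184,310:338]>105).astype(np.uint8); k,l,st,ce=cv2.connectedComponentsWithStats(m)
Q=[]
for i in range(1,k):
    if st[i,4]>5: q=ce[i]+[310,168]; print(q.round(1),st[i]); Q.append(q)
c=np.array([.4807,-.3408]);ex=np.array([np.cos(-.375),np.sin(-.375)])
for o in(-.0265,.0265): print("pred",proj(S,np.r_[c+o*ex,.0342]).round(1))
# green-free edge profiles: column luminance through tray in the initial and current side picture
g0=cv2.cvtColor(S0["frame"],cv2.COLOR_RGB2GRAY)
for u in(322,326,330): print(u,"v176..192 s0",g0[174:194,u],"now",g[174:194,u])
for d in(-.343,-.3405,-.338):
    e=np.array([.366,.93]); cc=np.array([.481,d])
    for u,o in((322,.012),(326,-.004),(330,-.022)):
        pts=[proj(S0,np.r_[cc+ex*o+e*a,z]) for a,z in((-.027,.012),(-.022,.006),(.022,.012),(.027,.012),(.027,0))]
        print(d,[p.round(1).tolist() for p in pts])
E
```

```text
[314.6 171.8] [ 0  0 12 10 88]
[334.1 170.3] [21  0  7  6 27]
[332.7 177.5] [20  9  6  2 11]
pred [332.3 176.6]
pred [318.3 173.9]
322 v176..192 s0 [129 131 144 142  84  57  80  80  83  83  58  56  57 108 141 129 137 133
 124 135] now [ 51  51  42  50  44  46  46  59  60  58  62  61  58 113 144 135 140 135
 133 149]
326 v176..192 s0 [144 139 140 141 128  71  55  82  83  77  81  55  54  55  97 142 143 135
 123 128] now [ 58  42  46  43  51  46  49  48  59  63  78  53  54  60 101 143 145 141
 127 130]
330 v176..192 s0 [144 124 141 135 144 126  61  55  81  82  76  87  58  61  59 120 140 142
 134 135] now [ 97  84  43 101 106  48  42  50  47  59  57  83  60  63  62 117 141 140
 141 139]
-0.343 [[325.1, 178.1], [324.4, 180.2], [319.0, 182.4], [318.4, 182.8], [318.3, 186.1]]
-0.343 [[329.2, 178.9], [328.6, 181.0], [323.3, 183.2], [322.6, 183.7], [322.5, 186.9]]
-0.343 [[333.9, 179.9], [333.3, 181.9], [328.0, 184.2], [327.4, 184.6], [327.3, 187.9]]
-0.3405 [[325.1, 178.4], [324.4, 180.4], [319.0, 182.6], [318.3, 183.1], [318.2, 186.3]]
-0.3405 [[329.2, 179.2], [328.5, 181.2], [323.2, 183.5], [322.6, 183.9], [322.4, 187.2]]
-0.3405 [[333.9, 180.1], [333.2, 182.2], [328.0, 184.4], [327.4, 184.9], [327.2, 188.2]]
-0.338 [[325.0, 178.6], [324.3, 180.6], [318.9, 182.9], [318.3, 183.3], [318.2, 186.6]]
-0.338 [[329.2, 179.4], [328.5, 181.5], [323.2, 183.7], [322.5, 184.2], [322.4, 187.5]]
-0.338 [[333.9, 180.4], [333.2, 182.4], [327.9, 184.7], [327.3, 185.2], [327.2, 188.5]]
```

```bash
python3 -m jog '[[[0,0.4,0],0],[[0,0.8,0],0],[[0,1.0,0],0],[[0,1.2,0],0],[[0,1.2,0],0]]';python3 -m jog '[[[0,0.2,0],0],[[0,0.35,0],0],[[0,0.45,0],0],[[0,0.45,0],0]]'
```

```text
t: 19.85
tcp_pos: [0.4803, -0.341, 0.0339]
tool_rot: [0.398, -0.584, 0.585, -0.398]
force: [-4.3, 3.6, 20.9]
finger_gap: 0.151
t: 20.18
tcp_pos: [0.4802, -0.3419, 0.033]
tool_rot: [0.398, -0.583, 0.586, -0.398]
force: [-9.2, 4.4, 43.6]
finger_gap: 0.149
```

```bash
python3 - <<'E'
from h import *
st=manip.sense(); R=Ro.from_quat(st["tool_rot"]).as_matrix(); print(st["force"],st["ft_torque"],"tool F",R.T@st["force"],"tool M",R.T@st["ft_torque"]); print(R.round(3))
E
python3 -m jog '[[[0,-0.3,0],0],[[0,-0.7,0],0],[[0,-1.2,0],0],[[0,-1.2,0],0],[[0,-1.2,0],0]]'; python3 - <<'E'
from h import *
for i in range(3): snap("side")
st=manip.sense(); print(st["ft_torque"],st["force"],st["tcp_pos"],st["finger_gap"])
S=snap("side");np.save("side5.npy",S,allow_pickle=True)
g=cv2.cvtColor(S["frame"],cv2.COLOR_RGB2GRAY)
for v in range(166,194): print(v,g[v,312:350])
E
```

```text
[-9.17605794  4.35971056 43.62639247] [ 1.05911049  1.63045277 -0.0653996 ] tool F [ -0.57703465 -43.65772146 -10.00697871] tool M [-1.90502867  0.06110138  0.389231  ]
[[-0.366  0.002  0.931]
 [-0.931 -0.004 -0.366]
 [ 0.003 -1.     0.003]]
t: 20.6
tcp_pos: [0.48, -0.3403, 0.0375]
tool_rot: [-0.398, 0.585, -0.584, 0.398]
force: [0.4, 0.4, -1.1]
finger_gap: 0.149
[-0.0027707   0.03536447  0.01968476] [ 0.2872322   0.61512067 -1.74518201] [ 0.47968877 -0.34001463  0.03692829] 0.14950222602480565
166 [155 151 153 148 143 155 148 139  68  61  77  48  44  67 111  91  75  50
  49  53  92 146 150 143 143 157 147 127 158 175 181 162 149 148 151 145
 124 147]
167 [144 130 149 143 133 149 149 142  66  71  92  43  43  82 141  78  80  47
  49  47  98 155 159 161 172 170  82  58  67  73  73  75  79  91 100 129
 152 146]
168 [152 150 154 151 149 158 153 135  69  78  95  44  43  69 110  84  86  51
  45  52  96 153 148 129 123 157  73  59  75  93  96  93  86  59  65 102
 146 160]
169 [146 152 155 152 143 154 155 143  73  79  90  46  46  43  53  85  83  43
  44  52  91 145 156 150 113 100  60  54  9
[... 3140 characters left out ...]
66  80  88  79  86  90  93  91  90  90  93  92  90
  91  92]
190 [ 45  46  46  57  87 107 153 146 142 140 139 142 142 142 146 143 140 139
 139 143 143 144 138 132 124  97  91  90  88  91  87  88  91  88  87  85
  92  89]
191 [ 49  56  84 140 136 132 150 149 145 138 137 135 120 109 138 139 142 142
 143 130 131 147 144 145 143 145 137  95  94  94  91  88  93  91  90  91
  89  90]
192 [ 80 136 129 128 148 150 148 146 134 137 133 138 137 133 124 135 134 139
 138 140 141 143 139 137 140 143 145 146 104  89  92  94  92  95  93  87
  90  95]
193 [140 141 150 149 133 138 153 151 150 149 148 150 145 134 132 139 140 141
 138 140 142 142 141 133 124 132 140 171 152 130  87  83  86  93  95 100
  98 102]
```

```bash
python3 - <<'E'
from h import *
S=np.load("side5.npy",allow_pickle=True).item(); S0=np.load("side0.npy",allow_pickle=True).item()
yaw=-.375
ex=np.array([np.cos(yaw),np.sin(yaw)]);ey=np.array([-ex[1],ex[0]])
def pr(c,a,b,z): return proj(S,np.r_[np.array(c)+ex*a+ey*b,z]).round(1).tolist()
c=(.4803,-.3406); zb=.0185
print("cas FR bot/top",pr(c,-.042,-.018,zb),pr(c,-.042,-.018,zb+.012),"NR bot/top",pr(c,-.042,.018,zb),pr(c,-.042,.018,zb+.012),"NL bot/top",pr(c,.042,.018,zb),pr(c,.042,.018,zb+.012),"FL top",pr(c,.042,-.018,zb+.012))
print("win",pr(c,-.0265,0,zb+.012),pr(c,.0265,0,zb+.012))
c=(.481,-.3405)
for n,h,w in(("out",.051,.027),("in",.046,.022)): print(n,"FL",pr(c,h,-w,.012),"FR",pr(c,-h,-w,.012),"NR",pr(c,-h,w,.012))
print("NR out bottom",pr(c,-.051,.027,0))
g=cv2.cvtColor(S0["frame"],cv2.COLOR_RGB2GRAY)
print("cols 310..348");
for v in range(175,192): print(v,g[v,312:348])
E
```

```text
cas FR bot/top [338.4, 180.2] [338.6, 176.9] NR bot/top [334.2, 183.4] [334.3, 180.0] NL bot/top [311.9, 178.9] [312.0, 175.7] FL top [316.7, 172.7]
win [332.3, 177.6] [318.4, 174.9]
out FL [315.1, 176.4] FR [341.6, 181.6] NR [335.2, 186.5]
in FL [315.8, 177.1] FR [339.7, 181.8] NR [334.5, 185.8]
NR out bottom [335.0, 189.8]
cols 310..348
175 [140 125 132 146 143 140 136 128 143 135 131 142 144 140 139 142 142 138
 124 128 131 136 136 134 125 131 129 137 132 121 124 161 176 173 169 158]
176 [139 143 142 124 126 139 141 142 153 125 144 142 142 142 140 138 132 143
 141 142 142 137 122 118 142 140 140 138 143 135  85 112 151 180 180 179]
177 [141 137 107  83  63  80  98 104 126 130 142 140 131 132 141 143 144 140
 135 136 141 142 143 143 141 142 142 141 138 127 115  84  82  99  94 101]
178 [ 65  69  61  48  59  54  54  53  62  72  84 104 103 128 128 133 145 142
 144 143 144 135 144 143 141 138 138 142 140 142 140 129  90  81  82  86]
179 [ 59  48  46  54  83  78  71  66  55  56  57  58  51  64  71  81 100 104
 126 130 144 138 125 143 141 140 142 142 132 108 139 140 140 142 141 134]
180 
[... 1107 characters left out ...]
65  54  55  61  54  55
  61  54  58  65  60  57  57  71  85  84  84  55  94 143 145 139 134 143]
188 [ 41  42  40  51  93 137 120 133 143 141 141 141 136 111  97  89  69  58
  59  61  53  59  58  49  56  61  64  59  73 120 138 136 141 144 143 145]
189 [ 41  42  42  49  93 140 140 141 138 133 129 130 145 140 142 141 139 133
 120 114  90  65  60  65 105 139 119 136 133 144 144 143 144 146 142 142]
190 [ 44  38  44  55  80 101 138 134 137 141 137 141 138 140 143 143 135 135
 140 142 138 141 134 127 129 130 139 144 139 133 139 138 138 131 136 126]
191 [ 46  51  77 128 125 120 135 136 136 137 133 133 115 107 135 141 142 141
 142 129 127 142 142 141 138 142 141 132 147 146 142 137 139 142 142 143]
```

```bash
python3 -m jog '[[[0.2,-0.2,0.1],0],[[0.45,-0.2,0.25],0],[[0.45,-0.2,0.25],0],[[0.45,0.2,0.25],0],[[0.45,0.5,0.25],0],[[0.45,0.7,0.25],0],[[0.45,0.7,0.25],0]]'; python3 -m jog '[[[0,0.15,0],0],[[0,0.25,0],0],[[0,0.25,0],0]]'; python3 - <<'E'
from h import *
for i in range(4): st=manip.sense(); snap("top")
print(st["tcp_pos"],st["force"],st["ft_torque"])
E
```

```text
t: 21.38
tcp_pos: [0.4802, -0.345, 0.0301]
tool_rot: [-0.398, 0.585, -0.584, 0.398]
force: [-0.1, 0.8, -1.4]
finger_gap: 0.152
t: 21.63
tcp_pos: [0.4806, -0.3454, 0.0282]
tool_rot: [-0.398, 0.584, -0.584, 0.398]
force: [-0.4, -0.7, -1.0]
finger_gap: 0.152
[ 0.48067751 -0.34546804  0.02835017] [ 0.11773527  0.59615113 -1.28053048] [-0.04095561  0.02112901 -0.02814084]
```

```bash
python3 -m jog '[[[0,0.1,0],0],[[0,0.15,0],0],[[0,0.15,0],0],[[0,0.15,0],0]]'
```

```text
t: 22.17
tcp_pos: [0.4808, -0.3455, 0.028]
tool_rot: [0.398, -0.584, 0.585, -0.398]
force: [-1.5, 1.7, 6.2]
finger_gap: 0.149
```

On the floor. Release, rise, move clear and check numerically.

```bash
python3 -m jog '[[[0,0,0],0],[[0,0,0],0],[[0,0,0],0],[[0,0,0],0]]' 4; python3 -m jog '[[[0,-2,0],0],[[0,-5,0],0],[[0,-9,0],0],[[0,-13,0],0],[[0,-17,0],0],[[0,-21,0],0],[[0,-24,0],0],[[0,-24,0],0]]'; python3 - <<'E'
from h import *
go(.40,0,.27,-.375)
E
```

```text
t: 22.5
tcp_pos: [0.4806, -0.3455, 0.0267]
tool_rot: [-0.398, 0.584, -0.584, 0.398]
force: [0.3, 0.9, -0.4]
finger_gap: 0.468
t: 23.17
tcp_pos: [0.4836, -0.3484, 0.2745]
tool_rot: [0.397, -0.579, 0.59, -0.399]
force: [0.6, -1.0, 0.4]
finger_gap: 0.465
t 23.17 tcp [ 0.4836 -0.3484  0.2745] z-ang -0.375 | rows: [-2.936e+01 -2.000e-02 -2.054e+01] turn 0.0
```

```bash
python3 -m jog '[[[-3,0,-2],0],[[-6,0,-4],0],[[-42.6,0,-27.9],0],[[-42.6,0,-27.9],0],[[-42.6,0,-27.9],0],[[-42.6,0,-27.9],0],[[-42.6,0,-27.9],0],[[-42.6,0,-27.9],0],[[-42.6,0,-27.9],0],[[-42.6,0,-27.9],0],[[-42.6,0,-27.9],0],[[-42.6,0,-27.9],0],[[-42.6,0,-27.9],0],[[-42.6,0,-27.9],0],[[-42.6,0,-27.9],0],[[-42.6,0,-27.9],0]]'; python3 - <<'E'
from h import *
T=snap("top");S=snap("side")
T0,S0=[np.load(n+"0.npy",allow_pickle=True).item() for n in("top","side")]
for n,s,s0,th in(("top",T,T0,120),("side",S,S0,115)):
  g=cv2.cvtColor(s["frame"],cv2.COLOR_RGB2GRAY)
  for nm,c,yaw,offs in(("long",(.411,.3418),.476,(-.044,-.022,.022,.044)),("short",(.4807,-.3457),-.375,(-.0265,.0265))):
    for o in offs:
      p=proj(s,[c[0]+o*np.cos(yaw),c[1]+o*np.sin(yaw),.018]);u,v=p.round().astype(int);r=7
      k,l,st,ce=cv2.connectedComponentsWithStats((g[v-r:v+r+1,u-r:u+r+1]>th).astype(np.uint8))
      B=[(round(float(np.hypot(*(ce[i]+[u-r,v-r]-p))),1),(ce[i]+[u-r,v-r]).round(1).tolist(),st[i,2:5].tolist()) for i in range(1,k) if st[i,4]>4]
      print(n,nm,o,p.round(1),min(B) if B else g[v-2:v+3,u-2:u+3].max())
  # change map vs start
  d=cv2.absdiff(cv2.GaussianBlur(s["frame"],(5,5),0),cv2.GaussianBlur(s0["frame"],(5,5),0)).max(2)
  k,l,st,ce=cv2.connectedComponentsWithStats((d>35).astype(np.uint8))
  print(n,"changed",[st[i].tolist() for i in range(1,k) if st[i,4]>12])
# catch grip & short tray profile
print("catch open grip pred",proj(S,[*dock(.025,.055),.082]).round(1),proj(T,[*dock(-.05,.055),.036]).round(1))
g=cv2.cvtColor(S["frame"],cv2.COLOR_RGB2GRAY)
for v in range(172,190): print(v,g[v,312:348])
E
```

```text
t: 24.5
tcp_pos: [0.3771, 0.1527, 0.2665]
tool_rot: [0.398, -0.584, 0.584, -0.398]
force: [-0.1, 0.4, -0.7]
finger_gap: 0.467
top long -0.044 [173.7 269.7] 85
top long -0.022 [170.4 263. ] 74
top long 0.022 [163.7 249.6] (6.7, [160.2, 243.9], [7, 3, 18])
top long 0.044 [160.4 242.9] (0.9, [160.2, 242.1], [7, 7, 42])
top short -0.0265 [399.4 237.2] (0.3, [399.1, 237.2], [7, 7, 38])
top short 0.0265 [405.2 220.2] (0.6, [405.2, 219.6], [7, 7, 37])
top changed [[291, 178, 12, 14, 116], [279, 188, 7, 13, 35], [267, 190, 12, 13, 117], [276, 192, 59, 47, 1255], [325, 194, 14, 14, 61], [334, 209, 8, 6, 34], [402, 216, 7, 8, 44], [269, 225, 7, 6, 20], [396, 234, 8, 8, 47], [150, 236, 83, 73, 3912], [157, 238, 8, 9, 52], [251, 255, 58, 51, 1775], [217, 310, 6, 7, 24], [152, 314, 5, 15, 34], [217, 317, 3, 8, 21], [216, 326, 9, 29, 187], [206, 333, 6, 7, 17], [161, 336, 16, 11, 115], [148, 341, 9, 25, 158], [229, 346, 6, 21, 91], [284, 346, 46, 25, 780], [241, 386, 13, 7, 54], [323, 389, 21, 31, 271], [315, 394, 14, 13, 66], [278, 398, 33, 22, 335], [262, 411, 6, 9, 28], [231, 415, 23, 5, 83]]
s
[... 3046 characters left out ...]
58  56  58  65  76  81
  82  73  52  52  49  70  84  62  59  88 105  88 107 129 133 143 147 142]
186 [ 46  46  45  50  77 111  72  70  63  60  58  51  55  55  56  62  63  59
  64  62  65  80  71  93  58  59  71  78  74  75  80 124 145 146 150 151]
187 [ 49  47  42  55  93 134 145 144 129 123 112  75  69  61  57  59  64  56
  63  57  65  62  59  56  59  76  85  87  83  60  96 146 149 147 137 146]
188 [ 46  43  49  53  98 138 125 140 148 147 149 147 140 116  99  90  65  65
  62  60  58  64  57  61  57  63  62  62  77 122 144 138 143 146 150 149]
189 [ 45  47  46  50  95 144 147 144 145 144 135 135 150 148 149 148 144 138
 121 117  91  68  64  68 109 145 127 140 135 148 149 148 148 149 148 150]
```

```bash
python3 -c "
from station import workorder; print(workorder.sign_off())"
```

```text
the job is handed in; nothing more can be done
None
```

The job is done and handed in at about 24.6 s of the 69 s allowed. I slid the catch to its stop and pressed the button to its end stop (TCP z about 36 mm, 31 N). Both bars were seen drawn back. The long cassette went into the long cradle and the short cassette into the short cradle.

**What the last checks showed**
- **Short cassette:** both windows lie within about 0.7 px of where they should be in both views, so it is flat on the cradle floor.
- **Long cassette:** its windows fit within about 2 px in the side view. In the top view the arm hid three of its four windows, and the fourth fits.
- **Bystanders:** comparing pictures from the start and the end shows no change at the spare stepper or mirror mount. The changed areas are the dock, the cassettes, the arm and what I took to be its shadow. Some of them come close to the power head and beam block. I did not look at any of these more closely.

**What disagreed or went wrong**
- **Camera disagreement:** the two cameras differed by 7–10 mm on the cradle positions.
- **Short cassette on the rim:** because of that, the first try at the short cradle landed on its rim with 44 N at the wrist. I lifted it, shifted it about 5 mm, and it went in freely to the floor.
- **Catch and button:** I did not look at either again after the pictures taken right after the press, and nothing touched them after that.

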